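# Change the tube block on the bench shaker

## Robot

A 6-joint arm with a two-finger parallel gripper is mounted at the origin on a cart in front of the work surface, level with it; the furniture and walls round the work are solid. World frame = base frame: x ahead of the robot, y to its left, z up, the work surface at z = 0. Lengths are in mm, angles in degrees, forces in N, time in s.
With the tool pointing down it reaches from about 300 to 850 mm from the base axis. Payload 4.2 kg.
Tool frame: the origin (TCP) lies at the very end of the fingers, on their centre line; the grasp point (between the pads) lies 19 mm behind it (env.grasp_offset is the distance from the TCP to the grasp point, in mm); z points along the fingers, y is the line along which they close (so a half turn about z gives the same grasp; the last joint's range is limited). The gripper opens to 91 mm and grips with 3 to 60 N. Pads are 32 mm wide; open, the fingers measure 118 mm over their backs; the gripper's body (76 mm by 178 mm) begins 60 mm behind the grasp point.
Start: joints at [67.724, 18.312, 89.639, -0, 72.044, -1.146], TCP at [207.29, 536.356, 174.476] pointing down, gripper open.
Joint ranges: [-177.97, 177.97], [-48.28, 115.42], [12.27, 149.76], [-77.06, 257.06], [2.81, 150.46], [-146.56, 146.56]. Speed limits (degrees/s): [147.25, 147.25, 180, 180, 180, 180].

## Interface

Orientations are given as [roll, pitch, yaw] about the fixed x, y, z axes, in that order (R = Rz(yaw) Ry(pitch) Rx(roll)).
In Python, from workcell import env, eyes gives the robot as it stands.
- The arm moves only by the tool send_rows, never from a script. Its arguments are lists of equal length, an entry for each row: "grip": the opening, from -1 (shut) to 1 (fully open), so that 0 is half open; "xyz": the shift along the world's x, y, z in m, a list of three; "yaw": the turn about the world's z in degrees. A call has 1 to 8 rows; each row is the pose to reach, as a shift and turn from the pose commanded when the call began; what a row does not reach only later rows make up. A row lasts 1/12 s, in which the tool goes at most 41.7 mm and 7.16 degrees, less where a joint would pass 70% of its speed; a pose out of reach is approached as far as the arm can. A call with a gripper value outside its range is refused whole. The fingers move at their own pace and stop on an object; "grip_force" is the grip in N (left out, the last holds). Time passes only in rows, so rows that repeat a pose let the fingers close. It gives the time, the measured TCP pose, the force, the opening and the grip force at its end, in the units of the state.
- env.state(): the state, without advancing time (a new reading comes with each control period).
- eyes.grab_frame(name): name is "side" or "top"; returns a dict with "frame" (384x512x3 uint8, red, green, blue), "fx", "fy", "cx", "cy" (pixels), "pose" (4x4, takes a point from camera to world coordinates). Camera axes: x right, y down, z forward; pixel columns grow to the right and rows downward; lengths in mm; the calibration is good to about 2 mm. A picture is of the moment at which its call begins. There is no depth.
- env.job_done(): hands the job in; it is judged then, once.
The state is a dict: "time_s": time; "qpos": joint angles; "qvel": joint speeds; "effort": joint torques, N m; "ee_pos": TCP position; "ee_rot": TCP orientation; "force": force on the tool from outside, world axes, zero at the start; "torque": the same for the moment, N m; "gripper_width": finger opening in mm; "gripper_force": force on a finger pad.
Only numpy, scipy, OpenCV 4.12 (cv2) and the standard library are available. Lean on these libraries where they do the work, as an engineer would, in place of code of your own. Each camera call takes 0.05 s, during which the arm holds its last target. There are 200 camera calls.

## Task

Fit the small-well tube block to the bench shaker in place of the large-well one. The black T-knob in the middle holds the block down and has a left-hand thread: turn it clockwise (seen from above) to its stop so that it lines up with the slot, lift the large-well block off its two pins and set it down flat on the bench; then lower the small-well block over the T-knob and both pins until it sits flush on the carriage, and turn the T-knob anticlockwise until it is tight. Set the blocks down, do not drop them, and do not disturb the tube rack, the bottle or the timer.

Things in the scene. Friction and masses are not known exactly. Their poses are not given: they have to be found in the camera images.
- deck (a point): Centre of the top face of the shaker's aluminium carriage (150 mm along x, 54 mm wide), 80 mm above the bench and 25 mm above the housing. The shaker is a low white machine fixed to the bench, 150 mm wide, reaching 112 mm to -x (panel side, facing the robot) and 85 mm to +x of this point. x runs along the carriage, z up; the T-knob's 10 mm spindle rises here.
- pin_front (a point): Tip of the steel dowel pin on the carriage nearer the robot, 63 mm to -x of the deck point: 9 mm in diameter, 21 mm tall, the top 5 mm tapered.
- pin_rear (a point): Tip of the like pin farther from the robot, 63 mm to +x of the deck point.
- t_knob (a joint): Angle of the T-knob on its upright spindle, rad, growing anticlockwise seen from above. 0 (a stop): loose, the T lies along the carriage's x, in line with a block's slot. Left-hand quick thread: anticlockwise it goes down 2.4 mm per rad, meets a seated block at about 1.25 and presses it up to the stop at 1.4 (tight, crosswise). Stays where it is left (0.06 N m). Starts at 1.05 to 1.3.
- knob_grip (a point): Middle of the T-knob, half-way up: a black bar on a steel foot, 46 mm long, 12 mm thick, 18 mm tall; this point's x axis lies along the bar. When loose it is 36 mm above the deck point, the bar's underside 3 mm above a seated block, its top 21 mm above it. Grip the bar from above across its 12 mm thickness.
- large_block_center (a point): Centre of the large-well block: aluminium, 150 (x) x 60 (y) x 24 (z) mm, 0.3 to 0.65 kg, with six 16 mm wells. Through it go a 50 x 18 mm slot along x in the middle, an 11 mm hole 63 mm to +x and a 15 x 11 mm oblong hole 63 mm to -x. Starts seated on the pins, 12 mm above the deck point. Grip it across its 60 mm width at the middle, the T-knob between the fingers.
- small_block_center (a point): Centre of the small-well block: same size, weight, slot and holes as the other, but with sixteen 10 mm wells; either block fits either way round. Starts flat on the bench at the robot's left, this point 12 mm above the bench. The free bench between it and the shaker is a good place for the other block.
- tube_rack_center (a point): Bystander: teal tube rack with small tubes, 69 x 160 x 46 mm, on the bench at the robot's right; this point is its centre.
- bottle_center (a point): Bystander: glass reagent bottle with a blue cap, 56 mm in diameter, 102 mm tall, standing behind at the left; this point is its centre.
- timer_center (a point): Bystander: white digital timer, 66 x 70 x 26 mm, on the bench at the far right; this point is its centre.

How it is judged (in metres and radians):
On the way, in this order (a step that is already met when the one before it is completed fails the run):
1. the T-knob is turned clockwise to its loose stop (within 0.12 rad) (value of joint t_knob below 0.12 rad), for 0.1 s.
2. the large-well block lies flat on the bench, let go (height (world z) of large_block_center below 0.016 m and angle between large_block_center's own z axis and vertical below 0.06 rad and contact force between the fingers and large_block below 0.2 N), for 0.2 s.
3. the small-well block sits flush on the carriage, over both pins, the T-knob still loose (z of small_block_center in the frame of deck below 0.0135 m and horizontal distance between small_block_center and deck below 0.004 m and angle between small_block_center's own z axis and vertical below 0.03 rad and value of joint t_knob below 0.3 rad), for 0.2 s.
At the end, for the whole second after the job is handed in: The small-well block rests flush on the carriage (within 1.5 mm in height, 4 mm sideways, 0.03 rad of tilt, 0.06 rad of turn), the T-knob is turned anticlockwise until tight (beyond 1.2 rad), and the large-well block lies flat on the bench (within 4 mm in height, 0.06 rad); both blocks at rest (z of small_block_center in the frame of deck below 0.0135 m and horizontal distance between small_block_center and deck below 0.004 m and angle between small_block_center's own z axis and vertical below 0.03 rad and angle between the x axis of small_block_center and the x axis of deck, either way round below 0.06 rad and value of joint t_knob above 1.2 rad and linear speed of each of small_block, large_block below 0.02 m/s and height (world z) of large_block_center below 0.016 m and angle between large_block_center's own z axis and vertical below 0.06 rad); the robot touches nothing.
It fails at once if the tube rack is pushed more than 20 mm (distance of tube_rack_center from where it was at the start of the episode above 0.02 m).
It fails at once if the bottle is pushed more than 20 mm (distance of bottle_center from where it was at the start of the episode above 0.02 m).
It fails at once if the timer is pushed more than 20 mm (distance of timer_center from where it was at the start of the episode above 0.02 m).
It fails at once if the large-well block is dropped (falls untouched faster than 0.5 m/s, a fall of about 13 mm) (linear speed of large_block above 0.5 m/s and contact force between the fingers and large_block below 0.2 N).
It fails at once if the small-well block is dropped (falls untouched faster than 0.5 m/s, a fall of about 13 mm) (linear speed of small_block above 0.5 m/s and contact force between the fingers and small_block below 0.2 N).
It also fails if it takes over 61 s, if anything falls off the work surface, if the arm or the gripper's body presses on something with over 40 N, if the wrist force passes 120 N, or if a joint passes its speed limit or range.

## Working session

There is one attempt and no reset: what is moved stays moved. The work goes in short steps, Python scripts to look and compute and a tool call to move; the robot and the scene stay as the last step left them, time stands still between calls to the robot, and variables do not carry over. Pictures are saved under pics/ and viewed, at most 10 in all, crops included, and the job is handed in when it is done.

Besides the shell and the picture viewer there is one more tool, called as name(argument=value, ...), one argument or row to a line, values as JSON. send_rows: Moves the arm, as the interface text tells. Its arguments: {"type":"object","properties":{"grip":{"type":"array"},"xyz":{"type":"array"},"yaw":{"type":"array"},"grip_force":{"type":"number"}},"required":["grip","xyz","yaw"]}

```bash
mkdir -p pics
python3 - <<'E'
from workcell import env, eyes
import cv2,numpy as np,pickle
D={}
for n in("side","top"):
    d=eyes.grab_frame(n);D[n]=d
    cv2.imwrite(f"pics/{n}0.png",d["frame"][:,:,::-1])
    print(n,d["fx"],d["fy"],d["cx"],d["cy"],np.round(d["pose"],3).tolist())
pickle.dump(D,open("f0.pkl","wb"))
s=env.state();print(s)
E
```

```text
side 367.5519561508869 367.5519561508869 251.71969306067024 179.94435299212367 [[0.998, -0.052, 0.047, 495.156], [-0.07, -0.63, 0.773, -1033.301], [-0.011, -0.775, -0.632, 943.306], [0.0, 0.0, 0.0, 1.0]]
top 497.26712007155464 497.26712007155464 248.01628005892607 189.86922030144765 [[-0.017, -0.984, 0.177, 287.107], [-1.0, 0.017, 0.0, -20.428], [-0.003, -0.177, -0.984, 1574.535], [0.0, 0.0, 0.0, 1.0]]
{'time_s': 0.1, 'qpos': array([ 6.77235512e+01,  1.83457001e+01,  8.96974181e+01, -1.31677700e-03,
        7.20422706e+01, -1.14526853e+00]), 'qvel': array([ 0.04576462, -0.03571777, -0.23654732,  0.01545377,  0.10737336,
       -0.04268749]), 'effort': array([ 9.53774033e-04, -4.13332057e+01, -2.32506770e+01,  7.29594030e-02,
        4.22491855e-02, -5.19070159e-05]), 'ee_pos': array([207.10625861, 535.88436773, 173.74075871]), 'ee_rot': array([-1.79914603e+02, -4.54923665e-04,  1.58869226e+02]), 'force': array([-0.02213625,  0.36970748,  0.21917029]), 'torque': array([-0.05467501, -0.00062486, -0.0687262 ]), 'gripper_force': 0.0, 'gripper_width': 91.27029748388756}
```

View pics/side0.png

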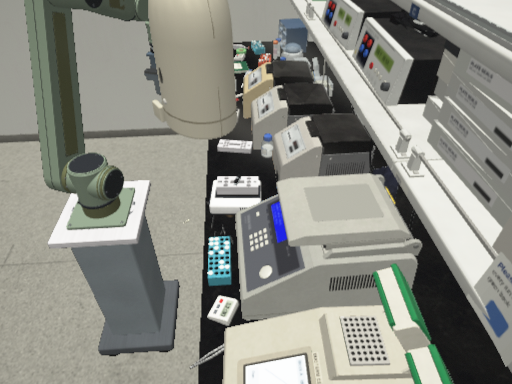

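View pics/top0.png

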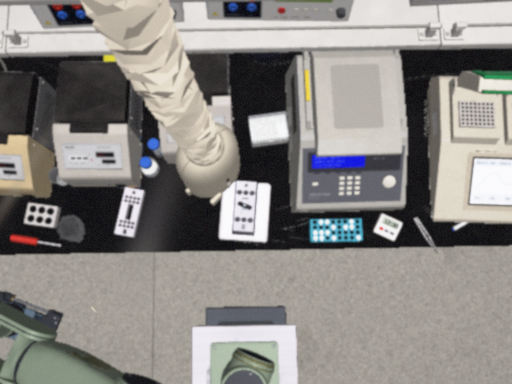

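The top view shows the shaker near (245,210), the small block at (128,212) and the rack at (336,230). A cream extraction hood hangs behind the shaker, at (210,165) in the top view and (195,100) in the side view. I'll zoom in and triangulate the hood.

```bash
cat > h.py <<'E'
import cv2,numpy as np,pickle
def ray(d,u,v):
    P=np.array(d["pose"]);r=P[:3,:3]@np.array([(u-d["cx"])/d["fx"],(v-d["cy"])/d["fy"],1]);return P[:3,3],r/np.linalg.norm(r)
def plane(d,u,v,z):
    o,r=ray(d,u,v);return o+r*(z-o[2])/r[2]
def tri(a,pa,b,pb):
    o1,r1=ray(a,*pa);o2,r2=ray(b,*pb)
    t=np.linalg.lstsq(np.c_[r1,-r2],o2-o1,rcond=None)[0]
    p,q=o1+t[0]*r1,o2+t[1]*r2;return (p+q)/2,np.linalg.norm(p-q)
def proj(d,p):
    P=np.array(d["pose"]);c=P[:3,:3].T@(np.array(p)-P[:3,3]);return c[0]/c[2]*d["fx"]+d["cx"],c[1]/c[2]*d["fy"]+d["cy"]
def crop(d,u,v,w,h,k):
    f=d["frame"][v:v+h,u:u+w,::-1];return cv2.resize(f,None,fx=k,fy=k,interpolation=cv2.INTER_CUBIC)
E
python3 - <<'E'
from h import *
D=pickle.load(open("f0.pkl","rb"));s,t=D["side"],D["top"]
a=crop(t,100,170,180,80,4);b=crop(s,195,130,90,60,4)
im=np.zeros((580,720,3),np.uint8);im[:320]=a;im[330:570,:360]=b
cv2.imwrite("pics/zoom.png",im)
# hood rim: centre at about the same height: side lowest rim
for pt,ps in [((210,175),(200,125)),((237,165),(238,120)),((212,197),(205,137)),((180,170),(155,110))]:
    print(tri(t,pt,s,ps))
print("block",plane(t,128,212,24),"deck",plane(t,245,207,104))
E
```

```text
(array([469.10465876,  56.36194435, 332.29946238]), np.float64(164.8586717350563))
(array([543.15488535,   3.09687526, 354.81935046]), np.float64(54.53962380153263))
(array([452.72950641,  65.12952329, 265.27050309]), np.float64(106.0053518392758))
(array([396.39499882,  82.74374727, 419.57447311]), np.float64(310.7433908543481))
block [502.49567756 358.31356333  24.        ] deck [500.33307145 -10.46243147 104.        ]
```

View pics/zoom.png

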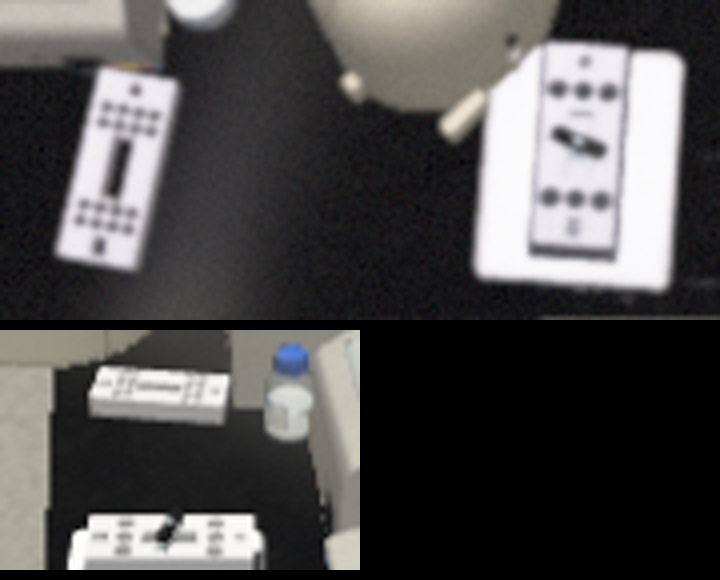

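Run:
```python
from h import *
D=pickle.load(open("f0.pkl","rb"));s,t=D["side"],D["top"]
for pt,ps in [((238,158),(200,136)),((208,197),(153,105)),((208,197),(155,120)),((218,198),(158,118)),((240,170),(236,128))]:
    print(np.round(tri(t,pt,s,ps)[0]),tri(t,pt,s,ps)[1])
for p in [(0,0,0),(207,536,174),(500,-10,104),(502,358,24),(480,100,400),(480,100,500),(480,100,600)]: print(p,np.round(proj(t,p)),np.round(proj(s,p)))
```

```text
[490. -21. 348.] 201.72671114673153
[366.  36. 434.] 229.9552303828806
[369.  37. 385.] 242.25049805791065
[374.  17. 397.] 221.41063808815045
[536.  -4. 330.] 54.75492928527076
(0, 0, 0) [244. 376.] [103. 208.]
(207, 536, 174) [ 47. 313.] [167.  98.]
(500, -10, 104) [245. 207.] [236. 181.]
(502, 358, 24) [128. 212.] [234. 143.]
(480, 100, 400) [198. 198.] [225.  92.]
(480, 100, 500) [193. 191.] [223.  62.]
(480, 100, 600) [188. 182.] [221.  29.]
```

Run:
```python
from h import *
D=pickle.load(open("f0.pkl","rb"));s,t=D["side"],D["top"]
for z in range(100,1400,150):
    print(z,[tuple(np.round(proj(s,plane(t,*p,z))).astype(int)) for p in [(238,160),(208,197),(182,175),(160,60)]],np.round(plane(t,210,168,z)))
for k in range(100,1400,150):
    l=[]
    for p in [(238,120),(200,136),(155,110),(190,20)]:
        o,r=ray(s,*p);l.append(tuple(np.round(proj(t,o+k*r)).astype(int)))
    print(k,l,np.round(o+k*r))
```

```text
100 [(np.int64(275), np.int64(177)), (np.int64(243), np.int64(163)), (np.int64(260), np.int64(151)), (np.int64(346), np.int64(137))] [622.  94. 100.]
250 [(np.int64(266), np.int64(143)), (np.int64(236), np.int64(132)), (np.int64(252), np.int64(121)), (np.int64(336), np.int64(109))] [588.  82. 250.]
400 [(np.int64(255), np.int64(104)), (np.int64(226), np.int64(95)), (np.int64(242), np.int64(86)), (np.int64(325), np.int64(76))] [554.  71. 400.]
550 [(np.int64(242), np.int64(58)), (np.int64(215), np.int64(51)), (np.int64(231), np.int64(44)), (np.int64(310), np.int64(36))] [520.  59. 550.]
700 [(np.int64(227), np.int64(2)), (np.int64(202), np.int64(-3)), (np.int64(217), np.int64(-7)), (np.int64(293), np.int64(-13))] [486.  47. 700.]
850 [(np.int64(208), np.int64(-68)), (np.int64(185), np.int64(-69)), (np.int64(200), np.int64(-71)), (np.int64(271), np.int64(-74))] [452.  36. 850.]
1000 [(np.int64(183), np.int64(-155)), (np.int64(164), np.int64(-153)), (np.int64(178), np.int64(-153)), (np.int64(244), np.int64(-152))] [ 418.   24. 1000.]
1150 [(np.int64(152), np.int64(-269)), (np.int64(136)
[... 938 characters left out ...]
t64(202)), (np.int64(461), np.int64(238)), (np.int64(452), np.int64(187))] [ 433. -361.  757.]
850 [(np.int64(375), np.int64(173)), (np.int64(383), np.int64(214)), (np.int64(385), np.int64(256)), (np.int64(361), np.int64(200))] [ 420. -217.  717.]
1000 [(np.int64(311), np.int64(179)), (np.int64(321), np.int64(225)), (np.int64(317), np.int64(272)), (np.int64(278), np.int64(212))] [407. -73. 677.]
1150 [(np.int64(255), np.int64(185)), (np.int64(266), np.int64(235)), (np.int64(257), np.int64(287)), (np.int64(201), np.int64(223))] [393.  71. 637.]
1300 [(np.int64(205), np.int64(190)), (np.int64(217), np.int64(243)), (np.int64(203), np.int64(300)), (np.int64(129), np.int64(234))] [380. 215. 598.]
```

The hood in the top view must be above about 0.6 m, and the one in the side view is close to that camera. The working space below is therefore clear. Next come fine measurements.

```bash
cat >> h.py <<'E'
def blobs(d,u,v,w,h,lo,amin,amax,k=8,inv=True):
    g=cv2.cvtColor(crop(d,u,v,w,h,k),cv2.COLOR_BGR2GRAY)
    m=(g<lo if inv else g>lo).astype(np.uint8)
    c,_=cv2.findContours(m,cv2.RETR_LIST,cv2.CHAIN_APPROX_NONE);o=[]
    for q in c:
        a=cv2.contourArea(q)/k/k
        if amin<a<amax:
            (x,y),s,an=cv2.minAreaRect(q);M=cv2.moments(q)
            f=lambda x,y:(round((x+.5)/k-.5+u,2),round((y+.5)/k-.5+v,2))
            o.append((round(a,1),f(M['m10']/M['m00'],M['m01']/M['m00']),f(x,y),(round(s[0]/k,1),round(s[1]/k,1)),round(an,1)))
    return o
E
python3 - <<'E'
from h import *
D=pickle.load(open("f0.pkl","rb"));s,t=D["side"],D["top"]
print("small top");[print(*b) for b in blobs(t,110,181,40,60,110,300,2000,inv=False)]
print("small top inner");[print(*b) for b in blobs(t,112,186,34,52,110,3,300)]
print("large top");[print(*b) for b in blobs(t,233,183,24,50,110,2,300)]
print("small side");[print(*b) for b in blobs(s,212,136,44,22,110,100,2000,inv=False)]
print("small side in");[print(*b) for b in blobs(s,217,139,36,12,130,1,200)]
print("large side in");[print(*b) for b in blobs(s,217,174,44,16,110,1,200)]
E
```

```text
small top
1042.9 (128.96, 211.34) (129.15, 210.47) (21.5, 52.3) 13.0
small top inner
45.9 (129.08, 211.73) (129.11, 211.69) (3.7, 14.3) 13.8
large top
10.3 (237.56, 231.98) (239.38, 231.81) (1.2, 13.6) 90.0
4.2 (249.7, 219.82) (249.77, 219.8) (2.3, 2.4) 63.4
4.0 (243.42, 219.26) (243.41, 219.28) (2.2, 2.3) 45.0
4.5 (237.03, 218.94) (237.06, 218.94) (2.2, 2.5) 90.0
14.6 (247.59, 206.64) (247.41, 206.47) (6.3, 3.1) 16.9
11.7 (240.44, 203.68) (240.57, 203.64) (5.2, 3.0) 25.2
4.0 (251.67, 192.77) (251.69, 192.79) (2.1, 2.5) 56.3
3.8 (245.39, 192.28) (245.38, 192.31) (2.2, 2.2) 45.0
3.8 (239.04, 191.89) (239.0, 191.94) (2.0, 2.4) 90.0
small side
447.1 (236.1, 145.31) (236.49, 145.58) (17.0, 39.6) 84.8
small side in
3.8 (217.1, 148.83) (217.25, 148.56) (3.8, 1.4) 90.0
8.9 (251.71, 147.69) (251.31, 146.69) (7.5, 2.2) 90.0
33.9 (242.03, 139.3) (239.12, 139.81) (2.5, 26.6) 90.0
10.8 (217.58, 140.94) (218.06, 141.69) (6.2, 3.0) 90.0
large side in
8.2 (259.16, 187.53) (259.18, 187.51) (2.4, 4.3) 10.6
115.6 (239.78, 175.73) (238.5, 178.25) (9.4, 43.9) 90.0
```

Run:
```python
from h import *
D=pickle.load(open("f0.pkl","rb"));s,t=D["side"],D["top"]
print("small",plane(t,129.1,211.6,22),tri(t,(129.1,211.6),s,(234.9,144.0)))
a,b=plane(t,129.1-6,211.6+26*np.cos(np.radians(13)),22),plane(t,129.1+6,211.6-26*np.cos(np.radians(13)),22)
print("small yaw",np.degrees(np.arctan2(*(b-a)[[1,0]])))
print("large",plane(t,244.37,205.83,102))
a,b=plane(t,243.38,219.34,102),plane(t,245.37,192.31,102)
print("large yaw",np.degrees(np.arctan2(*(b-a)[[1,0]])))
k=((247.6+240.4)/2,(206.6+203.7)/2)
a,b=plane(t,247.59,206.64,122),plane(t,240.44,203.68,122)
print("knob",plane(t,*k,122),tri(t,k,s,(237,180)),"ang",np.degrees(np.arctan2(*(b-a)[[1,0]])))
```

```text
small [503.98379011 355.36768319  22.        ] (array([505.05668018, 355.65111856,  21.39096909]), np.float64(1.9669074188995477))
small yaw -11.882766959399632
large [504.19038503  -8.62081022 102.        ]
large yaw -5.071409876541152
knob [503.288687    -7.72108149 122.        ] (array([504.98423501,  -7.6425746 , 107.91942211]), np.float64(0.7963344058798637)) ang 66.31163704466726
```

The numbers so far are consistent. The shaker is yawed −5° with its centre at about (504, −8). The small block is at (504.5, 355.5) with yaw −12°, and the knob bar lies at 66° in world axes. I'll go above the knob.

send_rows(
  grip=[1, 0.5, 0, 0, 0, 0, 0, 0],
  xyz=[
    [0.0186, -0.034, 0],
    [0.037, -0.068, 0],
    [0.056, -0.102, 0],
    [0.074, -0.136, 0],
    [0.093, -0.17, 0],
    [0.111, -0.204, 0],
    [0.13, -0.238, 0],
    [0.1485, -0.272, 0],
  ],
  yaw=[-5.8, -11.6, -17.4, -23.2, -29, -34.8, -40.6, -46.3],
  grip_force=25,
)

```text
time_s: 0.77
ee_pos: [356.1, 262.5, 174.3]
ee_rot: [-180.0, 0.0, 112.3]
force: [2.0, 0.2, -0.6]
gripper_width: 47.9
gripper_force: 0.0
```

send_rows(
  grip=[0, 0, 0, 0, 0, 0, 0, 0],
  xyz=[
    [0.0186, -0.034, 0],
    [0.037, -0.068, 0],
    [0.056, -0.102, 0],
    [0.074, -0.136, 0],
    [0.093, -0.17, 0],
    [0.111, -0.204, 0],
    [0.13, -0.238, 0],
    [0.1485, -0.272, 0],
  ],
  yaw=[-5.8, -11.6, -17.4, -23.2, -29, -34.8, -40.6, -46.3],
)

```text
time_s: 1.43
ee_pos: [504.6, -9.6, 174.2]
ee_rot: [-180.0, 0.0, 66.0]
force: [0.4, 0.6, 0.1]
gripper_width: 45.6
gripper_force: 0.0
```

send_rows(
  grip=[0, 0, 0, 0, 0, 0],
  xyz=[
    [0, 0, -0.02],
    [0, 0, -0.04],
    [0, 0, -0.055],
    [0, 0, -0.062],
    [0, 0, -0.0665],
    [0, 0, -0.0665],
  ],
  yaw=[0, 0, 0, 0, 0, 0],
)

```text
time_s: 1.93
ee_pos: [503.8, -7.5, 107.3]
ee_rot: [-179.9, 0.0, 66.3]
force: [-0.4, -0.2, 0.8]
gripper_width: 45.7
gripper_force: 0.0
```

send_rows(
  grip=[-1, -1, -1, -1, -1, -1],
  xyz=[
    [0, 0, 0],
    [0, 0, 0],
    [0, 0, 0],
    [0, 0, 0],
    [0, 0, 0],
    [0, 0, 0],
  ],
  yaw=[0, 0, 0, 0, 0, 0],
  grip_force=25,
)

```text
time_s: 2.43
ee_pos: [504.4, -7.6, 108.3]
ee_rot: [180.0, -0.0, 66.3]
force: [0.6, 0.1, -0.2]
gripper_width: 8.4
gripper_force: 0.0
```

Run:
```python
from workcell import env
s=env.state();print({k:s[k] for k in("ee_pos","ee_rot","force","torque","gripper_width","gripper_force")})
```

```text
{'ee_pos': array([504.42544212,  -7.59845117, 108.26284329]), 'ee_rot': array([ 1.79965067e+02, -1.28098755e-02,  6.62737209e+01]), 'force': array([ 0.62491813,  0.14541988, -0.24478912]), 'torque': array([-0.03864942,  0.08113967,  0.02059121]), 'gripper_width': 8.39681937146195, 'gripper_force': 0.0}
```

The fingers have closed to 8.4 mm with no force, so they missed the bar. I'll look.

Run:
```python
from workcell import env, eyes
from h import *
a=eyes.grab_frame("side");b=eyes.grab_frame("top")
im=np.vstack([crop(a,180,90,130,100,5)[:, :650],])
im2=crop(b,200,150,100,90,5)
cv2.imwrite("pics/look1.png",cv2.resize(np.hstack([im,np.vstack([im2,np.zeros((50,500,3),np.uint8)])]),(800,348)))
print(env.state()["gripper_width"])
```

```text
1.2237660324571746
```

View pics/look1.png

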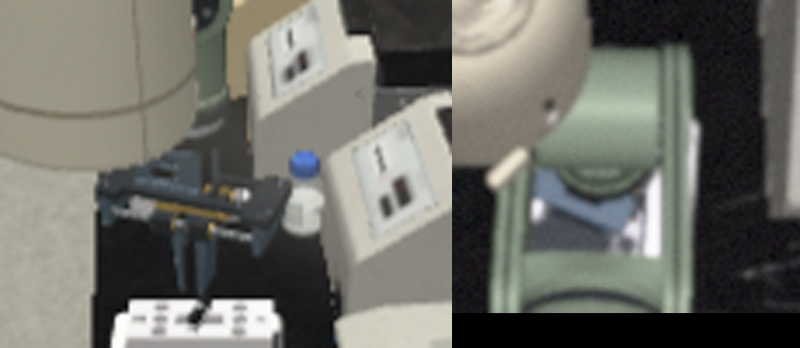

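Run:
```python
from h import *
D=pickle.load(open("f0.pkl","rb"));s,t=D["side"],D["top"]
for th in (120,140,160):
  print(th);[print(*b) for b in blobs(s,217,176,41,13,th,.7,60)]
for p in [(504,-8,102),(504,-8,82)]: print(proj(s,p))
cv2.imwrite("pics/z2.png",np.vstack([crop(s,205,168,60,30,13)]))
```

```text
120
25.4 (236.77, 179.41) (237.13, 178.95) (4.5, 9.2) 31.8
140
31.2 (236.76, 179.57) (237.2, 179.2) (5.4, 9.8) 32.2
160
25.3 (236.67, 188.13) (237.0, 188.06) (0.8, 40.9) 90.0
1.2 (247.99, 184.96) (248.0, 184.94) (0.8, 1.9) 90.0
2.2 (225.03, 184.75) (225.06, 184.75) (1.1, 2.2) 90.0
1.3 (225.6, 181.12) (225.69, 181.12) (0.9, 2.2) 90.0
1.1 (225.94, 177.95) (226.0, 178.0) (0.6, 2.1) 90.0
43.8 (236.98, 179.95) (236.37, 179.82) (8.3, 12.0) 71.9
(np.float64(236.8975698194136), np.float64(181.32230471113377))
(np.float64(237.0964928282172), np.float64(185.56534025418415))
```

View pics/z2.png

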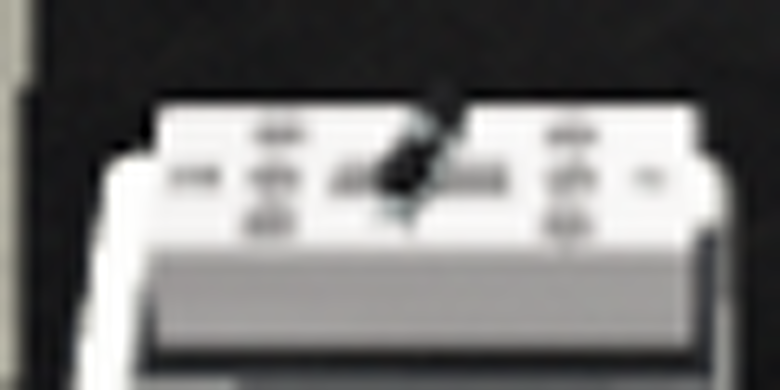

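Run:
```python
from workcell import env, eyes
from h import *
a=eyes.grab_frame("side")
cv2.imwrite("pics/z3.png",crop(a,205,130,60,60,10))
s=env.state();print(s["ee_pos"],s["gripper_width"],s["force"],[np.round(proj(a,s["ee_pos"]+np.array([0,0,h])),1) for h in(0,19,79)])
```

```text
[504.32524608  -7.63114141 108.05765348] 0.46517121835010106 [ 0.60378341 -1.19426281 -0.10529635] [array([236.9, 180. ]), array([236.7, 175.8]), array([236.1, 162.3])]
```

View pics/z3.png

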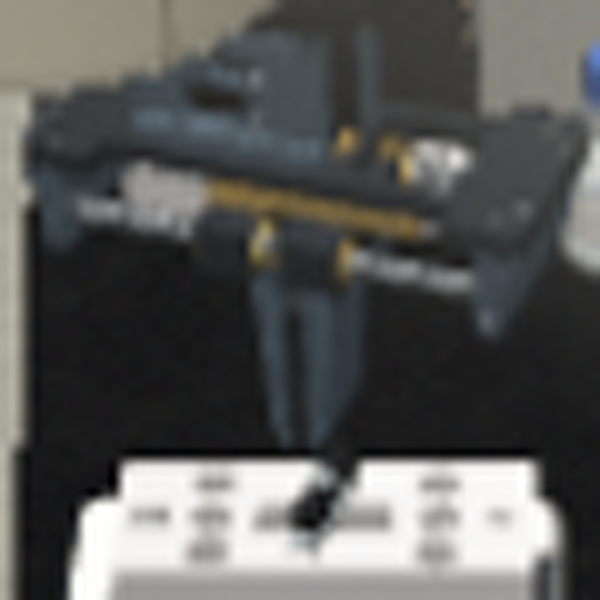

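The side view shows the closed fingertips ending near (235,174), but the reported pose should project to (237,180). So the tips are either higher than reported or further back. A gentle downward probe should tell which.

send_rows(
  grip=[-1, -1, -1, -1],
  xyz=[
    [0, 0, -0.001],
    [0, 0, -0.002],
    [0, 0, -0.003],
    [0, 0, -0.004],
  ],
  yaw=[0, 0, 0, 0],
)

```text
time_s: 2.92
ee_pos: [504.2, -7.6, 103.8]
ee_rot: [-180.0, 0.0, 66.3]
force: [-0.5, 0.5, 0.3]
gripper_width: 0.4
gripper_force: 0.0
```

send_rows(
  grip=[-1, -1, -1],
  xyz=[
    [0, 0, -0.001],
    [0, 0, -0.002],
    [0, 0, -0.002],
  ],
  yaw=[0, 0, 0],
)

```text
time_s: 3.17
ee_pos: [504.1, -7.6, 101.7]
ee_rot: [-180.0, 0.0, 66.3]
force: [0.5, -0.2, -0.1]
gripper_width: 0.3
gripper_force: 0.0
```

send_rows(
  grip=[-1, -1, -1, -1],
  xyz=[
    [0, 0, -0.001],
    [0, 0, -0.002],
    [0, 0, -0.003],
    [0, 0, -0.004],
  ],
  yaw=[0, 0, 0, 0],
)

```text
time_s: 3.5
ee_pos: [504.3, -7.6, 97.9]
ee_rot: [180.0, 0.0, 66.3]
force: [-1.1, 0.3, -0.4]
gripper_width: 0.2
gripper_force: 0.0
```

Run:
```python
from workcell import env, eyes
from h import *
a=eyes.grab_frame("side");b=eyes.grab_frame("top")
cv2.imwrite("pics/z4.png",np.hstack([crop(a,215,150,40,40,10),cv2.copyMakeBorder(crop(b,205,150,80,80,5),0,0,0,0,0)]))
s=env.state();print(s["ee_pos"],s["force"])
```

```text
[504.12787627  -7.64335115  97.75499183] [0.08915334 0.23948627 0.67842556]
```

View pics/z4.png

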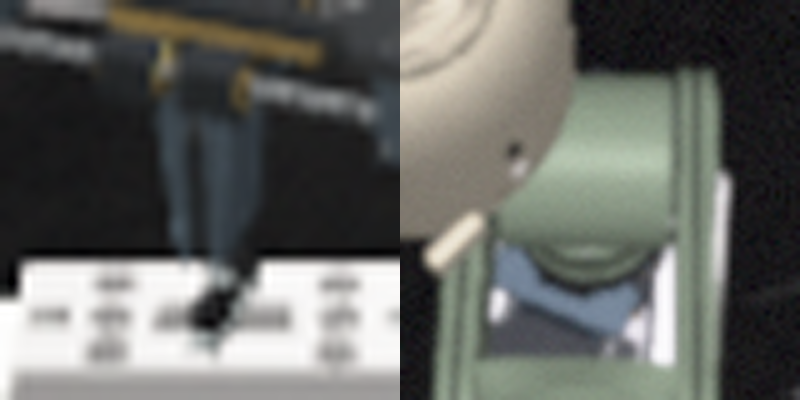

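send_rows(
  grip=[-1, -1, -1, -1],
  xyz=[
    [0, 0, -0.001],
    [0, 0, -0.002],
    [0, 0, -0.003],
    [0, 0, -0.003],
  ],
  yaw=[0, 0, 0, 0],
)

```text
time_s: 3.93
ee_pos: [504.1, -7.6, 94.7]
ee_rot: [-180.0, 0.0, 66.3]
force: [-0.4, -0.1, -0.4]
gripper_width: 0.2
gripper_force: 0.0
```

send_rows(
  grip=[-1, -1, -1, -1],
  xyz=[
    [0, 0, -0.001],
    [0, 0, -0.002],
    [0, 0, -0.003],
    [0, 0, -0.003],
  ],
  yaw=[0, 0, 0, 0],
)

```text
time_s: 4.27
ee_pos: [504.1, -7.6, 91.7]
ee_rot: [-180.0, 0.0, 66.3]
force: [0.0, 0.6, 0.5]
gripper_width: 0.6
gripper_force: 0.0
```

send_rows(
  grip=[-1, -1, -1],
  xyz=[
    [0, 0, -0.001],
    [0, 0, -0.002],
    [0, 0, -0.002],
  ],
  yaw=[0, 0, 0],
)

```text
time_s: 4.52
ee_pos: [504.1, -7.7, 89.8]
ee_rot: [-180.0, 0.0, 66.3]
force: [-0.8, -0.4, 1.0]
gripper_width: 0.1
gripper_force: 0.0
```

send_rows(
  grip=[-1, -1, -1],
  xyz=[
    [0, 0, -0.001],
    [0, 0, -0.002],
    [0, 0, -0.002],
  ],
  yaw=[0, 0, 0],
)

```text
time_s: 4.77
ee_pos: [504.1, -7.6, 87.8]
ee_rot: [-180.0, 0.0, 66.3]
force: [-0.7, -0.2, -0.1]
gripper_width: 0.6
gripper_force: 0.0
```

Run:
```python
from workcell import env, eyes
from h import *
D=pickle.load(open("f0.pkl","rb"))
a=eyes.grab_frame("side")
f=a["frame"].astype(int);g=D["side"]["frame"].astype(int)
df=abs(f-g).sum(2)
# difference map near the tips
print(env.state()["ee_pos"],env.state()["force"])
for v in range(170,186): print(v,' '.join('%3d'%x for x in df[v,228:246]),'|',' '.join('%3d'%x for x in f[v,228:246].mean(1)))
```

```text
[504.18590896  -7.64839542  87.84050123] [-0.3497121  -0.28897099  0.1574341 ]
170  10   1   2  51 122 100  37  53 115 128  93  83  89  27   2   2   6   2 |  28  26  26  43  67  59  39  46  66  71  59  55  56  35  28  28  29  29
171   2   7   6  29 112  98  35  58 120 120  90  85  77  25   1   1   4   1 |  25  23  24  36  64  61  38  46  66  68  58  56  52  34  26  28  28  28
172   1   2   2  13 102 110  44  55 114 115  94  87  70  19   3   1   9   5 |  26  26  26  31  63  64  40  46  66  65  57  55  50  33  28  28  27  27
173   2   5   5   1 116 113  41  56 118 113  89  89  53  14   2   1   4   0 |  25  28  29  28  66  67  40  47  67  64  57  56  45  30  27  29  28  27
174   8   1   3   2  97 118  41  46 115 114  72  54  33   2   2   2   0   1 |  27  27  27  28  61  67  42  43  65  64  57  51  35  26  28  28  30  27
175   3   4   2   4  66 106  37  33 109  98  52  28   2   3   3   3   6   4 |  27  25  26  25  48  63  41  39  64  62  54  44  27  24  27  28  28  29
176   1   1   3   3 168 363 502 513 290  88  12   7   1   1   0   0   3   1 | 199 208 209 209 153  88  42  39  64  63  49
[... 678 characters left out ...]
 1   2   0   2   0   2   0 | 225 244 209 163 156 131  68  35  32  29 127 147 156 157 157 157 225 245
182   0   0   1   2   2   2   2   2   1   1   4   3   1   3   1   0   0   0 | 232 244 190 157 157 146  73  27  28 102 122 151 157 157 158 158 222 245
183   1   0   3   2   1   0   1   0   2   0   1   3   2   2   1   0   1   0 | 240 244 229 223 222 220 173 147 113 146 207 223 224 224 225 224 237 245
184   1   0   0   2   2   0   2   0   2   2   1   0   2   0   1   2   1   1 | 240 245 245 246 245 228 196 162 140 217 243 246 246 246 246 246 246 246
185   0   0   0   0   0   2   1   0   2   0   0   0   0   1   0   0   0   1 | 239 245 245 245 245 234 227 220 194 240 246 246 246 246 246 246 246 246
```

send_rows(
  grip=[-1, -1, -1, -1],
  xyz=[
    [0, 0, -0.001],
    [0, 0, -0.002],
    [0, 0, -0.003],
    [0, 0, -0.003],
  ],
  yaw=[0, 0, 0, 0],
)

```text
time_s: 5.15
ee_pos: [504.1, -7.6, 84.7]
ee_rot: [-180.0, 0.0, 66.3]
force: [-0.4, 0.2, 0.4]
gripper_width: 0.6
gripper_force: 0.0
```

Run:
```python
from workcell import env
print(env.grasp_offset,[x for x in dir(env) if x[0]!='_'])
```

```text
18.8 ['Unreachable', 'grasp_offset', 'job_done', 'state']
```

send_rows(
  grip=[-1, -1, -1, -1],
  xyz=[
    [0, 0, -0.001],
    [0, 0, -0.002],
    [0, 0, -0.003],
    [0, 0, -0.003],
  ],
  yaw=[0, 0, 0, 0],
)

```text
time_s: 5.48
ee_pos: [504.4, -7.6, 82.8]
ee_rot: [180.0, -0.0, 66.3]
force: [-2.2, 1.2, 5.6]
gripper_width: 0.5
gripper_force: 2.8
```

Contact came on the knob top at reported z ≈ 82.7, where 122 was expected. The reported z therefore reads about 39 mm low against the scene, and I'll use that offset. Next I open, straddle the bar and grip it.

send_rows(
  grip=[-1, 0, 0, 0, 0, 0, 0, 0],
  xyz=[
    [0, 0, 0.006],
    [0, 0, 0.006],
    [0, 0, 0.006],
    [0, 0, 0.006],
    [0, 0, 0.006],
    [0, 0, 0.0],
    [0, 0, -0.007],
    [0, 0, -0.013],
  ],
  yaw=[0, 0, 0, 0, 0, 0, 0, 0],
)

```text
time_s: 6.15
ee_pos: [503.8, -7.6, 67.9]
ee_rot: [-180.0, 0.0, 66.3]
force: [-0.4, -0.7, -0.4]
gripper_width: 43.8
gripper_force: 0.0
```

send_rows(
  grip=[0, -1, -1, -1, -1, -1, -1],
  xyz=[
    [0, 0, 0],
    [0, 0, 0],
    [0, 0, 0],
    [0, 0, 0],
    [0, 0, 0],
    [0, 0, 0],
    [0, 0, 0],
  ],
  yaw=[0, 0, 0, 0, 0, 0, 0],
  grip_force=25,
)

```text
time_s: 6.73
ee_pos: [505.9, -8.3, 69.3]
ee_rot: [179.8, -0.0, 66.3]
force: [3.6, -2.2, -1.6]
gripper_width: 11.5
gripper_force: 25.0
```

Gripped at 11.5 mm. Now I centre on the bar and turn clockwise.

send_rows(
  grip=[-1, -1, -1, -1, -1, -1, -1, -1],
  xyz=[
    [0.0018, -0.0007, 0],
    [0.0018, -0.0007, 0.0003],
    [0.0018, -0.0007, 0.0006],
    [0.0018, -0.0007, 0.0009],
    [0.0018, -0.0007, 0.0012],
    [0.0018, -0.0007, 0.0015],
    [0.0018, -0.0007, 0.0018],
    [0.0018, -0.0007, 0.002],
  ],
  yaw=[0, -7, -14, -21, -28, -35, -42, -49],
)

```text
time_s: 7.4
ee_pos: [506.8, -9.2, 71.4]
ee_rot: [179.9, -0.1, 17.0]
force: [2.6, -3.0, 2.0]
gripper_width: 11.8
gripper_force: 25.0
```

send_rows(
  grip=[-1, -1, -1, -1, -1, -1],
  xyz=[
    [0, 0, 0.0003],
    [0, 0, 0.0006],
    [0, 0, 0.0009],
    [0, 0, 0.001],
    [0, 0, 0.001],
    [0, 0, 0.001],
  ],
  yaw=[-7, -14, -21, -24, -24, -24],
)

```text
time_s: 7.9
ee_pos: [506.9, -9.9, 72.3]
ee_rot: [179.8, -0.1, -6.6]
force: [1.4, -4.5, -0.5]
gripper_width: 11.8
gripper_force: 25.0
```

Run:
```python
from workcell import env
s=env.state();print({k:s[k].round(2) for k in("ee_pos","ee_rot","force","torque","qpos")},s["gripper_width"])
```

```text
{'ee_pos': array([506.9 ,  -9.88,  72.33]), 'ee_rot': array([ 1.7983e+02, -1.1000e-01, -6.5900e+00]), 'force': array([ 1.4 , -4.49, -0.47]), 'torque': array([-0.9 , -0.26,  0.49]), 'qpos': array([ -2.29,  17.43, 107.16,  -0.21,  55.32,  94.43])} 11.810423577367207
```

The knob is at its stop, with torque building. I'll release, open wide, and straddle and grip the large block.

send_rows(
  grip=[0, 0.5, 1, 1, 1, 1, 1, 1],
  xyz=[
    [0, 0, 0],
    [0, 0, 0],
    [-0.0008, -0.0015, 0],
    [-0.0008, -0.0015, 0],
    [-0.0008, -0.0015, 0],
    [-0.0008, -0.0015, 0],
    [-0.0008, -0.0015, 0],
    [-0.0008, -0.0015, 0],
  ],
  yaw=[0, 0, 1.6, 1.6, 1.6, 1.6, 1.6, 1.6],
)

```text
time_s: 8.57
ee_pos: [505.2, -9.7, 72.0]
ee_rot: [-180.0, 0.0, -5.1]
force: [-0.4, -0.0, -0.5]
gripper_width: 62.3
gripper_force: 0.0
```

send_rows(
  grip=[1, 1, 1, 1, 1, 1],
  xyz=[
    [0, 0, -0.008],
    [0, 0, -0.016],
    [0, 0, -0.024],
    [0, 0, -0.031],
    [0, 0, -0.034],
    [0, 0, -0.034],
  ],
  yaw=[0, 0, 0, 0, 0, 0],
)

```text
time_s: 9.07
ee_pos: [504.4, -9.8, 36.7]
ee_rot: [180.0, 0.1, -5.1]
force: [-0.3, 0.6, -0.5]
gripper_width: 91.2
gripper_force: 0.0
```

send_rows(
  grip=[0.2, 0.2, 0.2, 0.2, 0.2, 0.2],
  xyz=[
    [0, 0, 0],
    [0, 0, 0],
    [0, 0, 0],
    [0, 0, 0],
    [0, 0, 0],
    [0, 0, 0],
  ],
  yaw=[0, 0, 0, 0, 0, 0],
  grip_force=50,
)

```text
time_s: 9.57
ee_pos: [505.5, -9.9, 38.3]
ee_rot: [180.0, -0.0, -5.1]
force: [-0.5, 0.1, 1.2]
gripper_width: 59.6
gripper_force: 50.0
```

Run:
```python
from workcell import env
s=env.state();print({k:s[k].round(2) for k in("ee_pos","ee_rot","force","torque","qpos")},s["gripper_width"],s["gripper_force"])
```

```text
{'ee_pos': array([505.49,  -9.85,  38.27]), 'ee_rot': array([ 1.7999e+02, -4.0000e-02, -5.1200e+00]), 'force': array([-0.46,  0.09,  1.16]), 'torque': array([-0.  ,  0.22,  0.03]), 'qpos': array([-2.4100e+00,  1.9650e+01,  1.0976e+02, -1.0000e-02,  5.0560e+01,
        9.2710e+01])} 59.64914754850336 49.99810516834259
```

send_rows(
  grip=[0.2, 0.2, 0.2, 0.2, 0.2, 0.2, 0.2, 0.2],
  xyz=[
    [0, 0, 0.003],
    [0, 0, 0.008],
    [0, 0, 0.015],
    [0, 0, 0.025],
    [0, 0, 0.035],
    [0, 0, 0.045],
    [0, 0, 0.055],
    [0, 0, 0.06],
  ],
  yaw=[0, 0, 0, 0, 0, 0, 0, 0],
)

```text
time_s: 10.23
ee_pos: [506.2, -9.9, 100.0]
ee_rot: [-180.0, -0.2, -5.1]
force: [0.2, 0.4, -5.4]
gripper_width: 59.8
gripper_force: 50.0
```

Run:
```python
from workcell import env
s=env.state();print({k:s[k].round(2) for k in("ee_pos","ee_rot","force","torque")},s["gripper_width"],s["gripper_force"])
```

```text
{'ee_pos': array([506.22,  -9.88, 100.02]), 'ee_rot': array([-1.80e+02, -1.70e-01, -5.13e+00]), 'force': array([ 0.18,  0.41, -5.45]), 'torque': array([-0.05,  0.18,  0.  ])} 59.848380622892314 49.99591112136841
```

Block lifted at 5.4 N. I'll carry it to the free bench at y≈185 and lower it.

send_rows(
  grip=[0.2, 0.2, 0.2, 0.2, 0.2, 0.2, 0.2, 0.2],
  xyz=[
    [0, 0.012, 0],
    [0, 0.035, 0],
    [0, 0.065, 0],
    [0, 0.1, 0],
    [0, 0.135, 0],
    [0, 0.165, 0],
    [0, 0.187, 0],
    [0, 0.195, 0],
  ],
  yaw=[0, 0, 0, 0, 0, 0, 0, 0],
)

```text
time_s: 10.9
ee_pos: [504.7, 189.1, 97.7]
ee_rot: [-179.9, 0.0, -5.0]
force: [-0.4, -0.1, -5.9]
gripper_width: 59.7
gripper_force: 50.0
```

send_rows(
  grip=[0.2, 0.2, 0.2, 0.2, 0.2, 0.2, 0.2, 0.2],
  xyz=[
    [0, 0, -0.01],
    [0, 0, -0.03],
    [0, 0, -0.055],
    [0, 0, -0.08],
    [0, 0, -0.1],
    [0, 0, -0.115],
    [0, 0, -0.125],
    [0, 0, -0.13],
  ],
  yaw=[0, 0, 0, 0, 0, 0, 0, 0],
)

```text
time_s: 11.57
ee_pos: [504.0, 183.7, -33.9]
ee_rot: [179.9, 0.2, -5.2]
force: [-0.1, -0.2, -6.7]
gripper_width: 59.9
gripper_force: 50.0
```

send_rows(
  grip=[0.2, 0.2, 0.2, 0.2],
  xyz=[
    [0, 0, -0.003],
    [0, 0, -0.005],
    [0, 0, -0.007],
    [0, 0, -0.007],
  ],
  yaw=[0, 0, 0, 0],
)

```text
time_s: 11.9
ee_pos: [505.7, 185.2, -38.6]
ee_rot: [-180.0, -0.1, -5.1]
force: [0.2, -0.2, -6.0]
gripper_width: 59.7
gripper_force: 50.0
```

send_rows(
  grip=[0.2, 0.2, 0.2, 0.2, 0.2],
  xyz=[
    [0, 0, -0.001],
    [0, 0, -0.002],
    [0, 0, -0.003],
    [0, 0, -0.004],
    [0, 0, -0.004],
  ],
  yaw=[0, 0, 0, 0, 0],
)

```text
time_s: 12.32
ee_pos: [506.0, 185.3, -39.3]
ee_rot: [-180.0, -0.1, -5.1]
force: [-5.9, -2.2, 20.0]
gripper_width: 59.6
gripper_force: 62.7
```

send_rows(
  grip=[0.2, 0.2, 0.3, 0.6, 1, 1, 1, 1],
  xyz=[
    [0, 0, 0.0025],
    [0, 0, 0.0028],
    [0, 0, 0.0028],
    [0, 0, 0.0028],
    [0, 0, 0.0028],
    [0, 0, 0.0028],
    [0, 0, 0.0028],
    [0, 0, 0.0028],
  ],
  yaw=[0, 0, 0, 0, 0, 0, 0, 0],
)

```text
time_s: 12.98
ee_pos: [507.5, 186.5, -39.1]
ee_rot: [-179.9, -0.2, -5.1]
force: [0.1, 3.1, 5.5]
gripper_width: 89.6
gripper_force: 2.6
```

send_rows(
  grip=[1, 1, 1, 1, 1, 1, 1, 1],
  xyz=[
    [0, 0, 0.002],
    [0, 0, 0.01],
    [0, 0, 0.025],
    [0, 0, 0.045],
    [0, 0.02, 0.06],
    [0, 0.05, 0.07],
    [0, 0.08, 0.07],
    [0, 0.11, 0.07],
  ],
  yaw=[0, 0, 0, 0, -1, -3, -5, -7],
)

```text
time_s: 13.65
ee_pos: [505.9, 296.3, 31.3]
ee_rot: [-179.9, -0.1, -12.3]
force: [0.3, 1.1, -0.1]
gripper_width: 91.1
gripper_force: 0.0
```

Run:
```python
from workcell import env, eyes
from h import *
a=eyes.grab_frame("side");b=eyes.grab_frame("top")
pickle.dump((a,b),open("f1.pkl","wb"))
cv2.imwrite("pics/after.png",np.hstack([crop(b,100,150,180,100,2.2 and 2),crop(a,180,90,140,100,2)]))
s=env.state();print(s["ee_pos"],s["gripper_width"],s["qpos"].round(1))
```

```text
[505.96578445 299.04586594  30.51004527] 91.26778724600996 [2.940e+01 2.640e+01 9.940e+01 1.000e-01 5.400e+01 1.314e+02]
```

View pics/after.png

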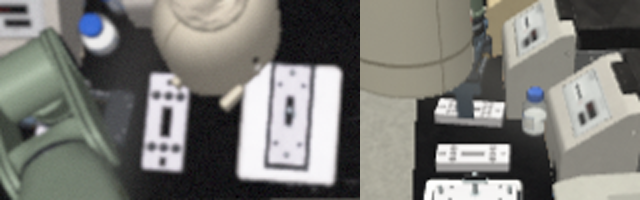

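The large block lies flat on the bench and the knob is in line with x. I'll refine the robot–camera offset using the block I just placed.

Run:
```python
from h import *
a,t=pickle.load(open("f1.pkl","rb"))
[print(*b) for b in blobs(t,171,187,24,50,110,3,60)]
print("knob");[print(*b) for b in blobs(t,238,190,16,32,90,3,60)]
for q in blobs(t,174,200,18,22,110,20,80): print("large", plane(t,*q[2],22))
```

```text
4.1 (180.82, 230.39) (180.81, 230.44) (2.8, 1.8) 90.0
4.3 (187.48, 223.83) (187.5, 223.81) (2.2, 2.4) 90.0
4.3 (181.4, 223.39) (181.38, 223.38) (2.3, 2.3) 45.0
4.4 (175.36, 222.9) (175.38, 222.88) (2.4, 2.4) 90.0
52.9 (182.66, 210.56) (182.64, 210.56) (4.2, 13.9) 6.3
3.7 (189.81, 198.03) (189.81, 198.06) (2.0, 2.2) 90.0
3.9 (183.9, 197.68) (183.91, 197.72) (2.1, 2.4) 45.0
3.6 (177.88, 197.23) (177.88, 197.25) (2.1, 2.1) 90.0
15.6 (192.12, 189.06) (191.56, 189.31) (5.5, 5.8) 90.0
knob
8.8 (243.99, 208.74) (244.06, 208.88) (4.9, 2.2) 90.0
7.2 (244.57, 200.58) (244.56, 200.5) (3.9, 2.2) 90.0
large [504.33873288 186.69120376  22.        ]
```

send_rows(
  grip=[1, 1, 1, 1, 1, 1, 1, 1],
  xyz=[
    [0, 0.02, 0],
    [0, 0.04, 0],
    [0, 0.055, 0],
    [0, 0.059, -0.01],
    [0, 0.059, -0.03],
    [0, 0.059, -0.048],
    [0, 0.059, -0.06],
    [0, 0.059, -0.066],
  ],
  yaw=[0.2, 0.2, 0.2, 0.2, 0.2, 0.2, 0.2, 0.2],
)

```text
time_s: 14.42
ee_pos: [503.9, 352.4, -38.7]
ee_rot: [179.8, 0.2, -11.9]
force: [-1.1, 0.0, -0.4]
gripper_width: 91.3
gripper_force: 0.0
```

send_rows(
  grip=[1, 0.2, 0.2, 0.2, 0.2, 0.2, 0.2],
  xyz=[
    [0, 0, 0],
    [0, 0, 0],
    [0, 0, 0],
    [0, 0, 0],
    [0, 0, 0],
    [0, 0, 0],
    [0, 0, 0],
  ],
  yaw=[0, 0, 0, 0, 0, 0, 0],
  grip_force=50,
)

```text
time_s: 15.0
ee_pos: [505.6, 354.4, -35.7]
ee_rot: [-180.0, -0.0, -11.9]
force: [0.7, -0.3, 2.5]
gripper_width: 59.8
gripper_force: 50.0
```

send_rows(
  grip=[0.2, 0.2, 0.2, 0.2, 0.2, 0.2, 0.2, 0.2],
  xyz=[
    [0, 0, 0.005],
    [0, 0, 0.018],
    [0, 0, 0.038],
    [0, 0, 0.062],
    [0, 0, 0.088],
    [0, 0, 0.112],
    [0, 0, 0.13],
    [0, 0, 0.141],
  ],
  yaw=[0, 0, 0, 0, 0, 0, 0, 0],
)

```text
time_s: 15.67
ee_pos: [505.7, 354.5, 106.9]
ee_rot: [-179.9, -0.1, -11.9]
force: [0.4, 0.0, -4.2]
gripper_width: 59.8
gripper_force: 50.0
```

send_rows(
  grip=[0.2, 0.2, 0.2, 0.2, 0.2, 0.2, 0.2, 0.2],
  xyz=[
    [0, -0.01, 0],
    [0, -0.03, 0],
    [0, -0.06, 0],
    [0, -0.09, 0],
    [0, -0.12, 0],
    [0, -0.15, 0],
    [0, -0.18, 0],
    [0, -0.21, 0],
  ],
  yaw=[0, 1, 2, 3, 4, 5, 6, 6.85],
)

```text
time_s: 16.33
ee_pos: [503.3, 141.7, 102.9]
ee_rot: [179.9, 0.2, -5.0]
force: [0.6, -0.6, -4.2]
gripper_width: 59.6
gripper_force: 50.0
```

send_rows(
  grip=[0.2, 0.2, 0.2, 0.2, 0.2, 0.2, 0.2, 0.2],
  xyz=[
    [0, -0.03, 0],
    [0, -0.06, 0],
    [0, -0.09, 0],
    [0, -0.115, 0],
    [0, -0.135, 0],
    [0, -0.148, 0],
    [0, -0.154, 0],
    [0, -0.154, 0],
  ],
  yaw=[0, 0, 0, 0, 0, 0, 0, 0],
)

```text
time_s: 17.0
ee_pos: [503.9, -11.2, 103.5]
ee_rot: [180.0, 0.2, -5.2]
force: [-0.7, 0.3, -4.5]
gripper_width: 59.7
gripper_force: 50.0
```

Run:
```python
from workcell import env, eyes
from h import *
t=eyes.grab_frame("top");a=eyes.grab_frame("side")
pickle.dump((a,t),open("f2.pkl","wb"))
cv2.imwrite("pics/held.png",np.hstack([crop(t,215,160,60,80,6),crop(a,210,135,60,80,6)]))
s=env.state();print({k:s[k].round(2) for k in("ee_pos","ee_rot","force","torque","qpos")},s["gripper_width"])
```

```text
{'ee_pos': array([504.48,  -9.54, 104.  ]), 'ee_rot': array([-1.7998e+02,  1.0000e-01, -5.1000e+00]), 'force': array([ 0.1 ,  0.23, -3.63]), 'torque': array([ 0.03,  0.16, -0.  ]), 'qpos': array([-2.4100e+00,  1.5430e+01,  1.0478e+02,  3.0000e-02,  5.9890e+01,
        9.2680e+01])} 59.60624570233683
```

View pics/held.png

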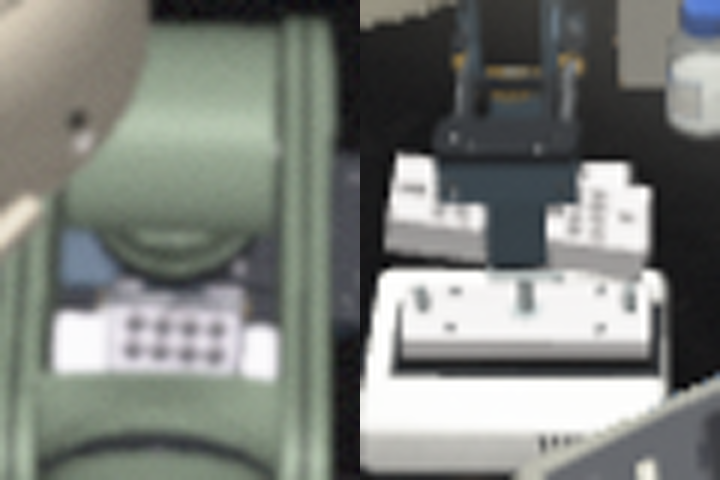

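Run:
```python
from h import *
a,t=pickle.load(open("f2.pkl","rb"))
R=lambda th:np.array([[np.cos(th),-np.sin(th)],[np.sin(th),np.cos(th)]])
c=np.array([503.5,-8.5])
for pitch in (0,3,6):
  p=np.radians(pitch);o=[]
  for x,y,z in [(-75,-30,-12),(75,-30,-12),(-75,-30,12),(75,-30,12),(-75,30,12),(75,30,12)]:
    X=x*np.cos(p)+z*np.sin(p);Z=-x*np.sin(p)+z*np.cos(p)
    q=R(np.radians(-5.1))@[X,y]+c;u,v=proj(a,[*q,152+Z]);o.append((round((u-210)*6+360),round((v-135)*6)))
  print(pitch,o)
g=cv2.cvtColor(a["frame"],cv2.COLOR_RGB2GRAY)
for u in list(range(213,230,2))+list(range(242,258,2)): 
  col=g[155:184,u]; print(u,' '.join('%3d'%x for x in col))
```

```text
0 [(386, 260), (645, 261), (383, 228), (645, 229), (393, 165), (646, 166)]
3 [(385, 255), (644, 267), (384, 222), (646, 234), (394, 160), (647, 171)]
6 [(384, 250), (642, 272), (385, 217), (646, 239), (395, 155), (647, 177)]
213  26  26  25  26  28  27  26  23  25  25  25  24  23  26  26  26  26  25  26  27  25  25  24  21  24 100 212 237 236
215  27  28  28  29  27  25  25  60  76 109 158 179 212 229 214 207 184 145 146 152 156 115  40  23  81 236 253 253 253
217  28  30  27  25  24  78 212 244 244 241 212 177 225 243 244 244 213 152 152 153 156 137  82  23  90 238 253 252 245
219  29  23  23  24  23  65 209 244 245 242 215 160 207 238 244 244 221 166 152 153 155 140  88  23  90 238 252 228 173
221  25  23  26  26  24  27 170 235 245 244 240 235 233 239 236 233 231 193 153 154 155 157 115  41  89 239 253 245 223
223  47  56  58  59  58  44  41  55  76  92  89  94  91 117 169 176 209 197 153 154 154 156 115  43  90 237 253 249 243
225  63  58 108 101  61  48  35  50  67  71  71  91 107 112 200 219 231 220 163 152 154 155 136  83  55 235 253 231 165
227  61  61  60  60  64  52  36  51
[... 464 characters left out ...]
  40  38  40  76 110 153 172 148 139 138 186 201 190 205 190 223 212 154 155 156 156 212 231 241 246
248  37  37  34  35  34  32  34 207 232 234 245 224 218 215 199 213 206 226 212 213 211 165 154 156 156 186 221 241 246
250  38  36  37  36  37  36  34 213 247 248 247 227 191 204 190 211 204 210 212 206 213 179 154 155 155 161 207 198 172
252  40  38  38  38  34  33  35 213 248 248 248 246 244 244 243 239 243 245 245 245 239 198 154 154 155 156 183 234 246
254  42  41  38  38  36  33  32 145 188 190 188 231 245 245 245 212 177 231 245 245 243 212 153 155 155 156 163 187 181
256  44  40  39  39  37  37  33  33  30  31  70 217 246 245 246 242 238 241 245 245 245 223 167 153 155 155 152 221 240
```

The held block is pitched about 7° rear-down in the grip: its front-top edge runs from (217,172) to (256,177) in the side view. I'll set it back on the bench at y≈310, regrip it and check again.

send_rows(
  grip=[0.2, 0.2, 0.2, 0.2, 0.2, 0.2, 0.2, 0.2],
  xyz=[
    [0, 0.01, 0],
    [0, 0.035, 0],
    [0, 0.07, 0],
    [0, 0.105, 0],
    [0, 0.14, 0],
    [0, 0.17, 0],
    [0, 0.2, 0],
    [0, 0.23, 0],
  ],
  yaw=[0, 0, 0, 0, 0, 0, 0, 0],
)

```text
time_s: 17.77
ee_pos: [504.1, 223.5, 104.6]
ee_rot: [-180.0, 0.0, -5.0]
force: [0.3, 0.1, -4.1]
gripper_width: 59.8
gripper_force: 50.0
```

send_rows(
  grip=[0.2, 0.2, 0.2, 0.2, 0.2, 0.2, 0.2, 0.2],
  xyz=[
    [0, 0.03, 0],
    [0, 0.06, 0],
    [0, 0.08, -0.01],
    [0, 0.095, -0.03],
    [0, 0.1, -0.055],
    [0, 0.1, -0.08],
    [0, 0.1, -0.1],
    [0, 0.1, -0.115],
  ],
  yaw=[0, 0, 0, 0, 0, 0, 0, 0],
)

```text
time_s: 18.43
ee_pos: [502.8, 321.5, -12.6]
ee_rot: [179.9, 0.2, -4.9]
force: [-1.0, 0.1, -4.0]
gripper_width: 59.7
gripper_force: 50.0
```

send_rows(
  grip=[0.2, 0.2, 0.2, 0.2, 0.2, 0.2, 0.2, 0.2],
  xyz=[
    [0, 0, -0.004],
    [0, 0, -0.008],
    [0, 0, -0.011],
    [0, 0, -0.014],
    [0, 0, -0.017],
    [0, 0, -0.02],
    [0, 0, -0.023],
    [0, 0, -0.025],
  ],
  yaw=[0, 0, 0, 0, 0, 0, 0, 0],
)

```text
time_s: 19.1
ee_pos: [505.2, 321.2, -32.8]
ee_rot: [-179.9, -0.1, -5.1]
force: [-6.3, 1.1, 7.4]
gripper_width: 60.2
gripper_force: 50.0
```

Run:
```python
from workcell import env
s=env.state();print({k:s[k].round(2) for k in("ee_pos","ee_rot","force","torque","qpos")},s["gripper_width"])
```

```text
{'ee_pos': array([505.16, 321.24, -32.84]), 'ee_rot': array([-1.7988e+02, -5.0000e-02, -5.1000e+00]), 'force': array([-6.35,  1.1 ,  7.36]), 'torque': array([-0.05,  0.63, -0.03]), 'qpos': array([3.1310e+01, 3.1540e+01, 1.0138e+02, 9.0000e-02, 4.6970e+01,
       1.2635e+02])} 60.20651122823754
```

send_rows(
  grip=[0.2, 0.2, 0.2, 0.2, 0.2, 0.2, 0.2, 0.2],
  xyz=[
    [0, 0, -0.001],
    [0, 0, -0.002],
    [0, 0, -0.003],
    [0, 0, -0.003],
    [0, 0, -0.003],
    [0, 0, -0.003],
    [0, 0, -0.003],
    [0, 0, -0.003],
  ],
  yaw=[0, 0, 0, 0, 0, 0, 0, 0],
  grip_force=8,
)

```text
time_s: 19.77
ee_pos: [506.4, 320.9, -35.9]
ee_rot: [-179.9, -0.1, -5.1]
force: [-3.4, -0.2, 8.9]
gripper_width: 59.8
gripper_force: 8.0
```

send_rows(
  grip=[0.3, 0.4, 0.5, 0.5, 0.5],
  xyz=[
    [0, 0, 0],
    [0, 0, 0],
    [0, 0, 0],
    [0, 0, 0],
    [0, 0, 0],
  ],
  yaw=[0, 0, 0, 0, 0],
)

```text
time_s: 20.18
ee_pos: [505.6, 320.2, -38.2]
ee_rot: [-180.0, -0.0, -5.1]
force: [-0.4, 0.4, -1.2]
gripper_width: 68.5
gripper_force: 0.0
```

send_rows(
  grip=[0.2, 0.2, 0.2, 0.2, 0.2, 0.2],
  xyz=[
    [0, 0, 0],
    [0, 0, 0],
    [0, 0, 0],
    [0, 0, 0],
    [0, 0, 0],
    [0, 0, 0],
  ],
  yaw=[0, 0, 0, 0, 0, 0],
  grip_force=60,
)

```text
time_s: 20.68
ee_pos: [505.4, 320.2, -38.4]
ee_rot: [-180.0, -0.0, -5.1]
force: [2.1, 0.0, -1.8]
gripper_width: 59.7
gripper_force: 60.0
```

Run:
```python
from workcell import env,eyes
from h import *
s=env.state();print({k:s[k].round(2) for k in("ee_pos","ee_rot","force","torque","qpos")},s["gripper_width"])
a=eyes.grab_frame("side");t=eyes.grab_frame("top");pickle.dump((a,t),open("f3.pkl","wb"))
g=cv2.cvtColor(a["frame"],cv2.COLOR_RGB2GRAY)
for u in list(range(213,259,3)): print(u,' '.join('%3d'%x for x in g[138:165,u]))
```

```text
{'ee_pos': array([505.42, 320.25, -38.36]), 'ee_rot': array([-1.80e+02, -1.00e-02, -5.09e+00]), 'force': array([ 2.1 ,  0.04, -1.83]), 'torque': array([ 0.07,  0.08, -0.06]), 'qpos': array([ 31.26,  31.96, 101.59,  -0.  ,  46.44, 126.35])} 59.72747625889052
213  95  38  38  33  34  33  32  28  28  31  28  27  26  25  26  26  26  26  23  25  27  27  26  26  25  24  24
216  97  38  37  35  35  33  32  32  31  32  30  30  27  27  27  25  26  28  29  29  29  26  25  26  24  22  23
219  43  42  38  37  36  36 146 221 238 227 199 228 244 237 196 151 153 154 115  43  25  25  26  25 184 230 232
222  46  43  40  40  39  38 160 233 245 233 217 233 244 238 197 151 154 154 114  41  26  26  24  25 205 244 244
225  65  66  64  53  60  71  82  82  86 106 185 216 196 213 194 152 153 155 114  42  26  24  24  26 198 214 197
228  71  78  75  56  56  69  74  73  73  98 187 213 198 217 194 153 153 155 115  45  28  28  27  27 200 220 214
231  73  72  68  59  58  69  75  75  73  73  72  78  93  95  82  78  82  86  72  45  28  29  29  28 209 246 245
234  73  73  69  59  61  70  76  75  74  73  70  68  68  6
[... 249 characters left out ...]
  31  31  31  31 212 247 247
243  61  59  57  56  55  55 152 188 219 223 220 221 200 226 212 154 154 155 126  68  32  32  32  30 212 247 248
246  61  60  59  57  56  53 164 200 224 227 219 225 221 233 211 154 154 155 126  67  34  34  33  33 191 203 176
249  63  63  61  59  58  57 164 233 244 230 195 228 245 245 215 154 154 155 125  67  34  35  36  35 212 246 246
252  76  76  75  91  83  60  96 131 141 140 141 131 122 121 102  80  80  75  62  46  38  38  36  33 213 248 248
255 134 133 134 135 135 135 135 135 135 135 134  99  51  51  49  45  44  45  42  39  39  38  37  32  64  80  80
258 135 135 136 135 136 135 134 134 135 135 135 100  53  53  51  50  48  46  45  41  40  40  39  36  34  32  30
```

The block is flat and regripped. I'll lift gently and check its tilt.

send_rows(
  grip=[0.2, 0.2, 0.2, 0.2, 0.2, 0.2, 0.2, 0.2],
  xyz=[
    [0, 0, 0.001],
    [0, 0, 0.003],
    [0, 0, 0.006],
    [0, 0, 0.01],
    [0, 0, 0.015],
    [0, 0, 0.02],
    [0, 0, 0.024],
    [0, 0, 0.026],
  ],
  yaw=[0, 0, 0, 0, 0, 0, 0, 0],
)

```text
time_s: 21.45
ee_pos: [505.8, 320.5, -11.2]
ee_rot: [-180.0, -0.1, -5.1]
force: [-0.6, -1.2, -3.7]
gripper_width: 59.7
gripper_force: 60.0
```

```bash
cat >> h.py <<'E'
def edge(a,us,v0,v1,th=200,th2=180):
    # row where the bright top face ends (front-top edge), subpixel
    g=cv2.cvtColor(a["frame"],cv2.COLOR_RGB2GRAY).astype(float);o=[]
    for u in us:
        c=g[v0:v1,u]
        i=[k for k in range(len(c)-1) if c[k]>=185>c[k+1] and c[min(k+3,len(c)-1)]>140]
        o.append((u,round(v0+i[-1]+(c[i[-1]]-185)/(c[i[-1]]-c[i[-1]+1]),2) if i else None))
    return o
E
python3 - <<'E'
from workcell import env,eyes
from h import *
s=env.state();print({k:s[k].round(2) for k in("ee_pos","ee_rot","force","torque")},s["gripper_width"])
a=eyes.grab_frame("side");pickle.dump(a,open("f4.pkl","wb"))
a0,_=pickle.load(open("f3.pkl","rb"))
us=[219,220,221,222,240,242,244,246,248,250]
print(edge(a0,us,140,160));print(edge(a,us,135,160))
g=cv2.cvtColor(a["frame"],cv2.COLOR_RGB2GRAY)
for u in (219,222,240,246,249): print(u,' '.join('%3d'%x for x in g[132:165,u]))
for v in (142,148,150):print(v,g[v,212:258])
E
```

```text
{'ee_pos': array([505.77, 320.45, -11.19]), 'ee_rot': array([-1.7995e+02, -7.0000e-02, -5.0800e+00]), 'force': array([-0.65, -1.18, -3.66]), 'torque': array([-0.02,  0.16, -0.01])} 59.72291883970611
[(219, np.float64(152.24)), (220, np.float64(152.27)), (221, np.float64(152.24)), (222, np.float64(152.26)), (240, np.float64(152.48)), (242, np.float64(152.3)), (244, np.float64(152.34)), (246, np.float64(152.46)), (248, np.float64(152.49)), (250, np.float64(152.47))]
[(219, np.float64(147.25)), (220, np.float64(147.25)), (221, np.float64(147.26)), (222, np.float64(147.25)), (240, np.float64(147.27)), (242, np.float64(147.28)), (244, np.float64(147.26)), (246, np.float64(147.26)), (248, np.float64(147.24)), (250, np.float64(147.23))]
219 142 141 142 139 132  92  43 195 238 242 224 189 227 244 237 196 152 154 155 115  43  27  29  27  25  25  25  24  25  25 184 231 233
222 132 128 124 123  90  46  46 205 244 244 233 217 234 237 230 196 152 153 155 115  43  25  27  24  24  26  27  25  25  24 205 244 244
240  79  80  80  71  67  77  88  87  95 110 125 161 227 241 235 197 153 154 155 115  48 
[... 195 characters left out ...]
  65  65  64  63  63 207 242 242 220 194 230 243 236 196 152 154 154 116  55  41  40  38  36  35  36  35  35  35 212 246 247
142 [ 31  33  35  33  35  63 219 224 223 219 233 226 158 132 135 120 129 106
  79  73  74  73  74  74  76  76  83  96 125 118 149 213 212 198 225 238
 227 220 236 241 150 122 132 134 135 135]
148 [ 28  29  28  29  28 107 145 152 152 153 152 152 151 152 153 152 152 152
 116  77  68  69  68  69  69  70 102 145 153 153 154 154 153 153 153 153
 153 152 152 145  83 105 131 134 134 134]
150 [ 26  26  29  27  27  81 144 155 155 154 155 155 154 154 154 154 155 156
 122  80  68  67  68  68  68  70  81 143 155 155 155 155 155 155 155 155
 155 154 154 139  78  50  51  51  50  51]
```

send_rows(
  grip=[0.2, 0.2, 0.2, 0.2, 0.2, 0.2, 0.2, 0.2],
  xyz=[
    [0, 0, 0.006],
    [0, 0, 0.018],
    [0, 0, 0.035],
    [0, 0, 0.055],
    [0, 0, 0.075],
    [0, 0, 0.094],
    [0, 0, 0.108],
    [0, 0, 0.117],
  ],
  yaw=[0, 0, 0, 0, 0, 0, 0, 0],
)

```text
time_s: 22.17
ee_pos: [505.9, 320.5, 106.9]
ee_rot: [-179.9, -0.1, -5.1]
force: [-0.9, 0.0, -4.0]
gripper_width: 59.7
gripper_force: 60.0
```

send_rows(
  grip=[0.2, 0.2, 0.2, 0.2, 0.2, 0.2, 0.2, 0.2],
  xyz=[
    [0, -0.007, 0],
    [0, -0.022, 0],
    [0, -0.043, 0],
    [0, -0.068, 0],
    [0, -0.093, 0],
    [0, -0.118, 0],
    [0, -0.143, 0],
    [0, -0.168, 0],
  ],
  yaw=[0, 0, 0, 0, 0, 0, 0, 0],
)

```text
time_s: 22.83
ee_pos: [503.4, 149.3, 103.2]
ee_rot: [179.9, 0.2, -5.1]
force: [0.8, 0.0, -3.7]
gripper_width: 60.0
gripper_force: 60.0
```

send_rows(
  grip=[0.2, 0.2, 0.2, 0.2, 0.2, 0.2, 0.2, 0.2],
  xyz=[
    [0, -0.025, 0],
    [0, -0.05, 0],
    [0, -0.075, 0],
    [0, -0.1, 0],
    [0, -0.125, 0],
    [0, -0.145, 0],
    [0, -0.158, 0],
    [0, -0.162, 0],
  ],
  yaw=[0, 0, 0, 0, 0, 0, 0, 0],
)

```text
time_s: 23.5
ee_pos: [503.2, -12.8, 103.4]
ee_rot: [179.9, 0.2, -5.2]
force: [-0.2, -0.5, -3.6]
gripper_width: 59.7
gripper_force: 60.0
```

Run:
```python
from workcell import env,eyes
from h import *
s=env.state();print({k:s[k].round(2) for k in("ee_pos","ee_rot","force","torque")},s["gripper_width"])
o=pickle.load(open("f4.pkl","rb"))
# x of block centre in camera world at the earlier lift (front face, mid height)
for x in(502,506): print(x,proj(o,[x-30*np.sin(np.radians(5.1)),321.5-30,40]))
a=eyes.grab_frame("side");t=eyes.grab_frame("top");pickle.dump((a,t),open("f5.pkl","wb"))
us=[217,218,219,220,222,244,246,248,250,252,254]
print(edge(a,us,160,180))
g=cv2.cvtColor(a["frame"],cv2.COLOR_RGB2GRAY)
for v in (172,174,176,177,178):print(v,g[v,209:262])
print("wells");[print(*b) for b in blobs(t,226,208,40,20,140,1.5,20)]
```

```text
{'ee_pos': array([503.17, -12.75, 103.38]), 'ee_rot': array([179.92,   0.21,  -5.24]), 'force': array([-0.23, -0.5 , -3.63]), 'torque': array([-0.01,  0.17,  0.04])} 59.73238802737911
502 (np.float64(233.69635058826256), np.float64(148.7269989619821))
506 (np.float64(234.61738574399902), np.float64(148.6825688601652))
[(217, np.float64(173.65)), (218, np.float64(173.65)), (219, np.float64(173.65)), (220, np.float64(173.64)), (222, np.float64(173.42)), (244, np.float64(173.65)), (246, np.float64(173.42)), (248, np.float64(173.94)), (250, np.float64(173.95)), (252, np.float64(173.96)), (254, np.float64(173.94))]
172 [ 26  27  26  27  62 232 245 245 245 245 245 243 215 192 220 232 212 194
 225 244 246 168  78  64  63  64  64  64  63  65  63 104 237 247 242 217
 196 205 226 200 193 219 243 246 246 246 246 246 185  76  26  27  27]
174 [ 25  24  25  26  51 149 164 164 165 165 165 165 165 166 166 166 167 167
 167 166 166 121  74  64  65  64  65  63  64  63  64  79 154 167 167 168
 167 167 179 183 183 183 184 183 183 182 183 182 125  54  27  25  23]
176 [ 23  24  23  25  24 138 153 153 152 1
[... 406 characters left out ...]
  22  21  24  24 103 122 125 124 124 124 124 135 139 138 138 138 138
 139 138 137 113  74  63  67  68  68  67  68  69  69  70 128 138 162 146
 139 139 138 139 140 139 139 139 152 156 156 155 109  49  25  25  26]
wells
2.7 (250.58, 219.83) (250.62, 219.88) (2.1, 1.6) 90.0
2.8 (245.96, 219.53) (245.98, 219.51) (1.8, 2.0) 63.4
2.3 (241.56, 219.02) (241.56, 219.0) (1.7, 1.7) 45.0
1.7 (237.03, 218.57) (237.06, 218.56) (1.5, 1.5) 90.0
2.8 (263.59, 217.78) (263.44, 217.88) (1.2, 3.4) 0.0
2.1 (250.91, 215.26) (250.91, 215.22) (1.6, 1.7) 45.0
1.8 (246.35, 214.78) (246.38, 214.75) (1.4, 1.6) 45.0
1.8 (241.96, 214.38) (242.0, 214.44) (1.5, 1.6) 90.0
1.6 (237.38, 214.09) (237.38, 214.06) (1.5, 1.4) 90.0
```

The block is level and centred in the grip. I'll lower it over the knob first.

send_rows(
  grip=[0.2, 0.2, 0.2, 0.2, 0.2, 0.2, 0.2, 0.2],
  xyz=[
    [0, 0, 0],
    [0, 0, 0],
    [0, 0, -0.006],
    [0, 0, -0.012],
    [0, 0, -0.018],
    [0, 0, -0.024],
    [0, 0, -0.03],
    [0, 0, -0.035],
  ],
  yaw=[0, 0, 0, 0, 0, 0, 0, 0],
)

```text
time_s: 24.27
ee_pos: [504.9, -9.7, 68.8]
ee_rot: [180.0, 0.1, -5.1]
force: [-0.3, -0.4, -3.9]
gripper_width: 59.5
gripper_force: 60.0
```

send_rows(
  grip=[0.2, 0.2, 0.2, 0.2, 0.2],
  xyz=[
    [0, 0, 0],
    [0, 0, -0.002],
    [0, 0, -0.004],
    [0, 0, -0.006],
    [0, 0, -0.006],
  ],
  yaw=[0, 0, 0, 0, 0],
)

```text
time_s: 24.68
ee_pos: [505.2, -9.9, 63.6]
ee_rot: [180.0, 0.0, -5.1]
force: [0.5, 0.3, -3.2]
gripper_width: 59.6
gripper_force: 60.0
```

Run:
```python
from workcell import env,eyes
from h import *
s=env.state();print({k:s[k].round(2) for k in("ee_pos","ee_rot","force","torque")},s["gripper_width"])
```

```text
{'ee_pos': array([505.15,  -9.86,  63.57]), 'ee_rot': array([ 1.7999e+02,  2.0000e-02, -5.0800e+00]), 'force': array([ 0.47,  0.34, -3.18]), 'torque': array([-0.04,  0.17,  0.03])} 59.56729814436548
```

No contact yet. On to the pins, slowly.

send_rows(
  grip=[0.2, 0.2, 0.2, 0.2, 0.2],
  xyz=[
    [0, 0, -0.001],
    [0, 0, -0.002],
    [0, 0, -0.003],
    [0, 0, -0.004],
    [0, 0, -0.004],
  ],
  yaw=[0, 0, 0, 0, 0],
)

```text
time_s: 25.1
ee_pos: [505.2, -9.8, 59.6]
ee_rot: [180.0, 0.0, -5.1]
force: [0.5, -0.8, -4.7]
gripper_width: 59.9
gripper_force: 60.0
```

Run:
```python
from workcell import env,eyes
s=env.state();print({k:s[k].round(2) for k in("ee_pos","ee_rot","force","torque")},s["gripper_width"])
```

```text
{'ee_pos': array([505.16,  -9.83,  59.6 ]), 'ee_rot': array([ 1.7999e+02,  2.0000e-02, -5.0800e+00]), 'force': array([ 0.54, -0.77, -4.66]), 'torque': array([-0.03,  0.15, -0.01])} 59.87039121028068
```

send_rows(
  grip=[0.2, 0.2, 0.2, 0.2, 0.2],
  xyz=[
    [0, 0, -0.001],
    [0, 0, -0.002],
    [0, 0, -0.003],
    [0, 0, -0.004],
    [0, 0, -0.005],
  ],
  yaw=[0, 0, 0, 0, 0],
)

```text
time_s: 25.52
ee_pos: [505.2, -9.8, 54.6]
ee_rot: [180.0, 0.0, -5.1]
force: [0.5, -0.0, -3.6]
gripper_width: 59.5
gripper_force: 60.0
```

Run:
```python
from workcell import env,eyes
s=env.state();print({k:s[k].round(2) for k in("ee_pos","ee_rot","force","torque")},s["gripper_width"])
```

```text
{'ee_pos': array([505.25,  -9.85,  54.63]), 'ee_rot': array([ 1.7999e+02,  1.0000e-02, -5.0800e+00]), 'force': array([ 0.48, -0.05, -3.58]), 'torque': array([-0.06,  0.27, -0.02])} 59.46712814708623
```

The pins are in with no side force. Down to the deck.

send_rows(
  grip=[0.2, 0.2, 0.2, 0.2, 0.2, 0.2, 0.2, 0.2],
  xyz=[
    [0, 0, -0.002],
    [0, 0, -0.004],
    [0, 0, -0.006],
    [0, 0, -0.008],
    [0, 0, -0.0095],
    [0, 0, -0.011],
    [0, 0, -0.012],
    [0, 0, -0.012],
  ],
  yaw=[0, 0, 0, 0, 0, 0, 0, 0],
)

```text
time_s: 26.18
ee_pos: [505.1, -9.8, 42.5]
ee_rot: [180.0, 0.0, -5.1]
force: [0.6, -0.2, -3.8]
gripper_width: 59.7
gripper_force: 60.0
```

send_rows(
  grip=[0.2, 0.2, 0.2, 0.2],
  xyz=[
    [0, 0, -0.001],
    [0, 0, -0.0015],
    [0, 0, -0.002],
    [0, 0, -0.002],
  ],
  yaw=[0, 0, 0, 0],
)

```text
time_s: 26.52
ee_pos: [505.5, -9.8, 41.6]
ee_rot: [180.0, -0.0, -5.1]
force: [-2.1, 1.0, 4.1]
gripper_width: 59.5
gripper_force: 60.0
```

Run:
```python
from workcell import env,eyes
s=env.state();print({k:s[k].round(2) for k in("ee_pos","ee_rot","force","torque")},s["gripper_width"])
```

```text
{'ee_pos': array([505.49,  -9.85,  41.62]), 'ee_rot': array([ 1.80e+02, -4.00e-02, -5.08e+00]), 'force': array([-2.13,  0.96,  4.07]), 'torque': array([ 0.06,  0.61, -0.  ])} 59.519857878532676
```

Seated exactly at the predicted height. I'll release, rise and take the knob.

send_rows(
  grip=[0.2, 0.2, 0.4, 0.7, 1, 1, 1, 1],
  xyz=[
    [0, 0, 0],
    [0, 0, 0],
    [0, 0, 0],
    [0, 0, 0],
    [0, 0, 0.001],
    [0, 0, 0.004],
    [0, 0, 0.015],
    [0, 0, 0.0307],
  ],
  yaw=[0, 0, 0, 0, 0, 0, 0, 0],
  grip_force=15,
)

```text
time_s: 27.18
ee_pos: [504.3, -9.8, 70.8]
ee_rot: [180.0, 0.2, -5.1]
force: [0.2, -0.2, -0.0]
gripper_width: 90.7
gripper_force: 0.0
```

send_rows(
  grip=[1, 0, 0, -1, -1, -1, -1, -1],
  xyz=[
    [0, 0, 0],
    [0, 0, 0],
    [0, 0, 0],
    [0, 0, 0],
    [0, 0, 0],
    [0, 0, 0],
    [0, 0, 0],
    [0, 0, 0],
  ],
  yaw=[0, 0, 0, 0, 0, 0, 0, 0],
  grip_force=40,
)

```text
time_s: 27.85
ee_pos: [505.2, -9.8, 71.2]
ee_rot: [180.0, 0.0, -5.1]
force: [0.6, -0.4, -0.3]
gripper_width: 47.1
gripper_force: 0.0
```

send_rows(
  grip=[-1, -1, -1],
  xyz=[
    [0, 0, 0],
    [0, 0, 0],
    [0, 0, 0],
  ],
  yaw=[0, 0, 0],
)

```text
time_s: 28.1
ee_pos: [505.3, -9.8, 71.5]
ee_rot: [180.0, -0.0, -5.1]
force: [-0.1, -0.1, -1.0]
gripper_width: 27.6
gripper_force: 0.0
```

send_rows(
  grip=[-1, -1, -1, -1, -1],
  xyz=[
    [0, 0, 0],
    [0, 0, 0],
    [0, 0, 0],
    [0, 0, 0],
    [0, 0, 0],
  ],
  yaw=[0, 0, 0, 0, 0],
)

```text
time_s: 28.52
ee_pos: [505.3, -9.8, 71.5]
ee_rot: [180.0, -0.0, -5.1]
force: [-0.3, 0.8, 0.3]
gripper_width: 11.8
gripper_force: 40.0
```

send_rows(
  grip=[-1, -1, -1, -1, -1, -1, -1, -1],
  xyz=[
    [0, 0, -0.0002],
    [0, 0, -0.0004],
    [0, 0, -0.0007],
    [0, 0, -0.001],
    [0, 0, -0.0013],
    [0, 0, -0.0016],
    [0, 0, -0.0019],
    [0, 0, -0.0021],
  ],
  yaw=[5, 12, 19, 26, 33, 40, 46, 52],
)

```text
time_s: 29.18
ee_pos: [505.3, -9.8, 69.4]
ee_rot: [180.0, -0.0, 47.2]
force: [0.4, 0.1, -0.7]
gripper_width: 11.8
gripper_force: 40.0
```

Run:
```python
from workcell import env,eyes
s=env.state();print({k:s[k].round(2) for k in("ee_pos","ee_rot","force","torque")},s["gripper_width"])
```

```text
{'ee_pos': array([505.34,  -9.8 ,  69.35]), 'ee_rot': array([ 1.80e+02, -1.00e-02,  4.72e+01]), 'force': array([ 0.38,  0.13, -0.71]), 'torque': array([-0.08,  0.08, -0.14])} 11.797110097092022
```

send_rows(
  grip=[-1, -1, -1, -1, -1, -1, -1, -1],
  xyz=[
    [0, 0, -0.0002],
    [0, 0, -0.0004],
    [0, 0, -0.0007],
    [0, 0, -0.001],
    [0, 0, -0.0012],
    [0, 0, -0.0013],
    [0, 0, -0.0013],
    [0, 0, -0.0013],
  ],
  yaw=[5, 10, 15, 20, 24, 27, 29, 29],
)

```text
time_s: 29.85
ee_pos: [505.4, -9.8, 68.5]
ee_rot: [180.0, -0.0, 75.9]
force: [-0.4, 0.5, 3.9]
gripper_width: 11.6
gripper_force: 40.0
```

Run:
```python
from workcell import env,eyes
s=env.state();print({k:s[k].round(2) for k in("ee_pos","ee_rot","force","torque")},s["gripper_width"])
```

```text
{'ee_pos': array([505.37,  -9.76,  68.47]), 'ee_rot': array([ 1.7998e+02, -3.0000e-02,  7.5870e+01]), 'force': array([-0.41,  0.49,  3.92]), 'torque': array([-0.06,  0.26, -0.32])} 11.581376817853595
```

The knob turned 81° and torque is rising at the stop. Release, rise and back off.

send_rows(
  grip=[-0.6, -0.3, 0, 0, 0, 0, 0, 0],
  xyz=[
    [0, 0, 0],
    [0, 0, 0],
    [0, 0, 0],
    [0, 0, 0.003],
    [0, 0, 0.015],
    [0, 0, 0.04],
    [0, 0, 0.07],
    [0, 0, 0.1],
  ],
  yaw=[0, 0, 0, 0, 0, 0, 0, 0],
)

```text
time_s: 30.52
ee_pos: [504.7, -9.8, 168.9]
ee_rot: [-179.9, 0.0, 75.9]
force: [-0.9, -0.8, 0.4]
gripper_width: 45.8
gripper_force: 0.0
```

send_rows(
  grip=[0, 0, 0, 0, 0, 0, 0, 0],
  xyz=[
    [-0.01, 0.02, 0],
    [-0.03, 0.06, 0],
    [-0.05, 0.1, 0],
    [-0.07, 0.14, 0],
    [-0.09, 0.18, 0],
    [-0.11, 0.22, 0],
    [-0.13, 0.26, 0],
    [-0.14, 0.28, 0],
  ],
  yaw=[0, 0, 0, 0, 0, 0, 0, 0],
)

```text
time_s: 31.18
ee_pos: [364.0, 271.8, 168.5]
ee_rot: [180.0, -0.0, 75.9]
force: [1.1, 0.0, -0.3]
gripper_width: 46.0
gripper_force: 0.0
```

send_rows(
  grip=[0, 0, 0, 0],
  xyz=[
    [-0.02, 0.03, 0],
    [-0.04, 0.06, 0],
    [-0.05, 0.08, 0],
    [-0.05, 0.08, 0],
  ],
  yaw=[0, 0, 0, 0],
)

```text
time_s: 31.52
ee_pos: [313.5, 353.6, 168.2]
ee_rot: [-180.0, -0.1, 76.2]
force: [0.3, 0.4, -0.5]
gripper_width: 45.5
gripper_force: 0.0
```

Run:
```python
from workcell import env, eyes
from h import *
t=eyes.grab_frame("top");a=eyes.grab_frame("side")
cv2.imwrite("pics/end.png",np.vstack([crop(t,160,170,110,70,7),])) if 0 else cv2.imwrite("pics/end.png",np.hstack([crop(t,165,175,100,70,5),cv2.resize(crop(a,205,130,60,70,5),(300,350))]))
k=[b for b in blobs(t,234,196,20,22,110,3,40)];print(k)
print(env.state()["force"])
```

```text
[(13.2, (248.03, 206.17), (247.95, 206.1), (5.6, 2.9), 13.5), (12.0, (240.35, 204.16), (240.53, 204.13), (5.4, 2.9), 14.0)]
[ 0.52800191 -0.39063646  0.66820397]
```

View pics/end.png

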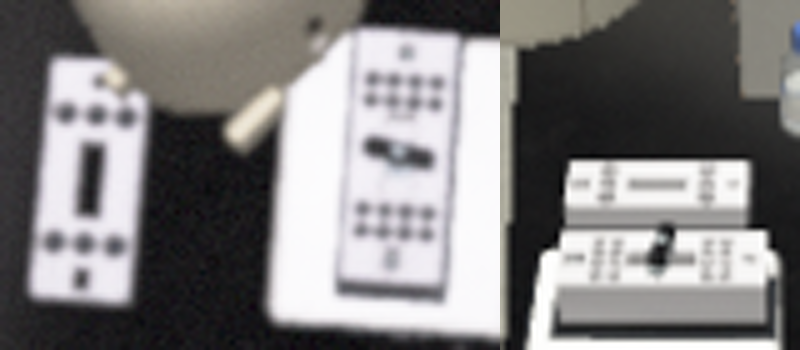

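The picture shows the small block seated flush, the knob crosswise from (240,204) to (248,206) px, and the large block flat on the bench. I'm handing in.

```bash
python3 -c "
from workcell import env
print(env.job_done())"
```

```text
the job is handed in; nothing more can be done
None
```

I handed the job in at about 31.5 s with the small-well block flush on the carriage, the T-knob tight at about 1.41 rad, the large-well block flat on the bench and the arm clear; no verdict came back, and I did not re-measure the rack, bottle or timer at the end.

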